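Lay the tea board

ROBOT

A 6-joint arm with a two-finger parallel gripper is mounted at the origin on a cart in front of the work surface, level with it; the furniture and walls round the work are solid. World frame = base frame: x ahead of the robot, y to its left, z up, the work surface at z = 0. Lengths are in m, angles in rad, forces in N, time in s.
With the tool pointing down it reaches from about 0.375 to 0.925 m from the base axis. Payload 5.7 kg.
Tool frame: the origin (TCP) lies midway between the tips of the shut fingers; the grasp point (between the pads) lies 19 mm behind it (env.grip_point_offset is the distance from the TCP to the grasp point, in m); z points along the fingers, y is the line along which they close (so a half turn about z gives the same grasp; the last joint's range is limited). The gripper opens to 88 mm and grips with 3 to 60 N. Pads are 20 mm wide; open, the fingers measure 115 mm over their backs; the gripper's body (75 mm by 178 mm) begins 61 mm behind the grasp point.
Start: joints at [1.076, 0.359, 1.51, -0, 1.272, -0.115], TCP at [0.222, 0.557, 0.223] pointing down, gripper open.
Joint ranges: [-2.97, 2.97], [-1.01, 2.36], [0.21, 2.38], [-0.96, 4.11], [0.2, 2.71], [-2.98, 2.98]. Speed limits (rad/s): [2.39, 2.39, 3.14, 3.14, 3.14, 3.14].

INTERFACE

Orientations are given as a unit quaternion [w, x, y, z].
In Python, from plant import env, imaging, ticket gives the robot as it stands.
- The arm moves only by the tool carry_out, never from a script. Its argument "rows" is one flat list of numbers, 5 for each row, row after row: the opening, from 0 (shut) to 1 (fully open), then the shift along the tool's x, y, z in m, then the turn about the tool's z in rad. In form: [jaw, dx, dy, dz, yaw, jaw, dx, dy, dz, yaw, ...]. A call has 1 to 8 rows; each row shifts and turns the commanded pose from where the row before left it, along the tool's axes as they then stand; what a row does not reach is not made up. A row lasts 1/12 s, in which the tool goes at most 41.7 mm and 7.16 degrees, less where a joint would pass 70% of its speed; a pose out of reach is approached as far as the arm can. A call with a gripper value outside its range is refused whole. The fingers move at their own pace and stop on an object; "force" is the grip in N (left out, the last holds). Time passes only in rows, so rows that do not move let the fingers close. It gives the time, the measured TCP pose, the force, the opening and the grip force at its end, in the units of the state.
- env.state(): the state, without advancing time (a new reading comes with each control period).
- imaging.capture(name): name is "side" or "top" or "wrist"; returns a dict with "color" (420x560x3 uint8, red, green, blue), "z_map" (420x560 float32, m along the optical axis (not along the pixel's ray), 0 where there is no reading), "intrinsics" (3x3 intrinsics, pixels), "k1" (the pictures are not rectified: a ray, as slopes to the right and down, at radius r is drawn at 1 + k1 r^2 times it, then the intrinsics apply), "R" (3x3) and "t" (3): a world point X has camera coordinates R X + t. Camera axes: x right, y down, z forward; pixel columns grow to the right and rows downward; lengths in m; the calibration is good to about 2 mm. A picture is of the moment at which its call begins.
- ticket.finish_job(): hands the job in; it is judged then, once.
The state is a dict: "time": time; "q": joint angles; "qvel": joint speeds; "joint_efforts": joint torques, N m; "eef_pos": TCP position; "eef_rot": TCP orientation; "ft_force": force on the tool from outside, world axes, zero at the start; "wrist_torque": the same for the moment, N m; "gripper_width": finger opening in m; "gripper_force": force on a finger pad.
Only numpy, scipy, OpenCV 4.12 (cv2) and the standard library are available. Lean on these libraries where they do the work, as an engineer would, in place of code of your own. Each camera call takes 0.05 s, during which the arm holds its last target. There are 200 camera calls.

TASK

Lay the wooden tea board for one guest: stand the cup in the small round well at the front with its handle pointing right, towards the spoon groove, and behind it stand the tea tin in the large well on the same side as the silver teapot and the water glass in the other large well. Lay the teaspoon in the groove to the right of the cup with its bowl to the back, away from the guest's (and robot's) side. Everything stands upright and settled down in its recess; do not tip the cup or glass over, and leave the pepper mill where it stands.

Things in the scene. Friction and masses are not known exactly. Their poses are not given: they have to be found in the camera images.
- tea_board: Pale wood board 176 x 244 x 18 mm, fixed, yaw up to 0.3 rad. Origin: centre of underside; x to its back (away from robot), y left, z up. Cork-lined recesses 4 mm deep, floors 14 mm above underside: two wells 80 mm across, centres (x, y) = (38, 72) left and (38, -18) right, mm; small well 58 mm across, centre (-45, 27); spoon groove, 154 in x by 42 mm in y, centre (0, -89), at the right edge.
- tea_tin: Round green tea tin with a cream lid, to be moved: 89 mm high, body 66 mm in diameter up to 70 mm, lid 69 mm above that, 0.19 kg. Origin: centre of its underside, z up.
- water_glass: Empty teal glass tumbler, to be moved: 84 mm high, 68 mm in diameter at the rim narrowing to 57 mm at the base, 0.16 kg. Origin: centre of its underside, z up.
- cup: White espresso cup with a green band, to be moved: 51 mm high, 63 mm across the rim, foot 43 mm, 0.11 kg. Origin: at the underside, z up, but NOT on the bowl's axis: bowl and foot are centred at y +13.5 mm of the cup's frame; the loop handle points along -y to y -44 mm, 11 mm thick, 16 to 49 mm high. Grip the bowl across the cup's x at 30 to 45 mm height (57 to 62 mm wide).
- teaspoon: Silver teaspoon, to be moved: 138 mm long along its own x, 28 mm wide at the bowl, 12 mm high at most, 20 g, lying bowl up. Origin: underside, at the middle of its length. Bowl at +x, handle end at -x. Grip it at the origin across its y, close to the surface: about 17 mm wide at 2 mm height, narrowing upwards.
- teapot: Lobed silver teapot with a dark handle, fixed, at the back of the counter to the left or to the right: 140 x 242 x 139 mm. Origin: centre of its underside. It only shows on which side of the board the tea tin belongs.
- pepper_mill: Dark wooden pepper mill, loose bystander, to be left alone: 58 mm in diameter, 170 mm high. Origin: centre of its underside.
- clip_jar: Clip-top glass jar of pink beans, fixed bystander, on the other side at the back from the teapot: 92 x 94 x 121 mm. Origin: centre of its underside.

How it is judged:
At the end, for the whole second after the job is handed in: Tea tin in the large well on the teapot's side (origin within 12 mm of its centre), glass in the other (15 mm), cup in the small well (14 mm), handle towards the spoon (0.45 rad), teaspoon in the groove (13 mm, 0.13 rad), bowl to the back; all on the recess floors (2 mm), level and at rest (((y of teapot in the frame of tea_board above 0 m and x of tea_tin in the frame of tea_board between 0.026 and 0.05 m and y of tea_tin in the frame of tea_board between 0.06 and 0.084 m and x of water_glass in the frame of tea_board between 0.023 and 0.053 m and y of water_glass in the frame of tea_board between -0.033 and -0.003 m) or (y of teapot in the frame of tea_board below 0 m and x of tea_tin in the frame of tea_board between 0.026 and 0.05 m and y of tea_tin in the frame of tea_board between -0.03 and -0.006 m and x of water_glass in the frame of tea_board between 0.023 and 0.053 m and y of water_glass in the frame of tea_board between 0.057 and 0.087 m)) and x of cup in the frame of tea_board between -0.061 and -0.029 m and y of cup in the frame of tea_board between -0.0005 and 0.0275 m and x of teaspoon in the frame of tea_board between -0.013 and 0.013 m and y of teaspoon in the frame of tea_board between -0.102 and -0.076 m and z of tea_tin in the frame of tea_board between 0.011 and 0.0162 m and angle between each of tea_tin, water_glass, cup, teaspoon's own z axis and vertical below 0.08 rad and linear speed of each of tea_tin, water_glass, cup, teaspoon below 0.02 m/s and z of water_glass in the frame of tea_board between 0.011 and 0.0162 m and z of cup in the frame of tea_board between 0.011 and 0.0162 m and z of teaspoon in the frame of tea_board between 0.011 and 0.0162 m and angle between the y axis of cup and the y axis of tea_board, either way round below 0.45 rad and y of teaspoon in the frame of cup below -0.04 m and angle between the x axis of teaspoon and the x axis of tea_board, either way round below 0.13 rad and x of each of tea_tin, water_glass in the frame of teaspoon above 0 m); the robot touches nothing.
It fails at once if the pepper mill is pushed more than 25 mm or tipped (distance of pepper_mill from where it was at the start of the episode above 0.025 m or angle between pepper_mill's own z axis and vertical above 0.35 rad).
It fails at once if the cup or the glass is tipped over (angle between any of cup, water_glass's own z axis and vertical above 0.9 rad).
It also fails if it takes over 120 s, if anything falls off the work surface, if the arm or the gripper's body presses on something with over 40 N, if the wrist force passes 120 N, or if a joint passes its speed limit or range.

## Working session

There is one attempt and no reset: what is moved stays moved. The work goes in short steps, Python scripts to look and compute and a tool call to move; the robot and the scene stay as the last step left them, time stands still between calls to the robot, and variables do not carry over. Pictures are saved under pics/ and viewed, at most 17 in all, crops included, and the job is handed in when it is done.

Besides the shell and the picture viewer there is one more tool, called after "Call:" as name(argument=value, ...), one argument or row to a line, values as JSON. carry_out: Moves the arm, as the interface text tells. Its arguments: {"type":"object","properties":{"rows":{"type":"array"},"force":{"type":"number"}},"required":["rows"]}

```bash
ls; mkdir -p pics; python3 - <<'E'
from plant import env, imaging, ticket
import cv2, numpy as np
s=env.state(); print({k:np.round(v,3) for k,v in s.items()})
for n in ("top","side"):
    c=imaging.capture(n); np.savez(f"{n}0.npz",**c)
    cv2.imwrite(f"pics/{n}0.png",cv2.resize(c["color"][:,:,::-1],(800,600)))
    print(n,c["intrinsics"],c["k1"],c["R"],c["t"])
E
```

```text
pics
{'time': np.float64(0.0), 'q': array([ 1.076,  0.36 ,  1.511,  0.   ,  1.272, -0.115]), 'qvel': array([ 0.001, -0.001,  0.001,  0.002, -0.001, -0.   ]), 'joint_efforts': array([ 3.0000e-03, -5.1543e+01, -2.7085e+01,  7.0000e-02,  3.0000e-02,
       -0.0000e+00]), 'eef_pos': array([0.222, 0.557, 0.222]), 'eef_rot': array([-0.   ,  0.189,  0.982, -0.001]), 'ft_force': array([ 0.771, -0.575, -0.773]), 'wrist_torque': array([-0.02 , -0.004,  0.023]), 'gripper_force': np.float64(0.0), 'gripper_width': np.float64(0.087)}
top [[425.13534754   0.         282.66854507]
 [  0.         425.13534754 207.84480652]
 [  0.           0.           1.        ]] 0.006895185605387561 [[-0.02050186 -0.9996775  -0.01498595]
 [-0.98908061  0.02246798 -0.14565279]
 [ 0.14594252  0.01183616 -0.98922226]] [0.04927351 0.52036057 1.20576289]
side [[424.45206004   0.         281.07334673]
 [  0.         424.45206004 216.94850296]
 [  0.           0.           1.        ]] -0.01993371531916155 [[ 0.34583938 -0.93822703 -0.01118776]
 [-0.73684062 -0.26418577 -0.62231164]
 [ 0.58091395  0.22346347 -0.78268963]] [-0.15854074  0.42780718  0.76423866]
```

View pics/top0.png

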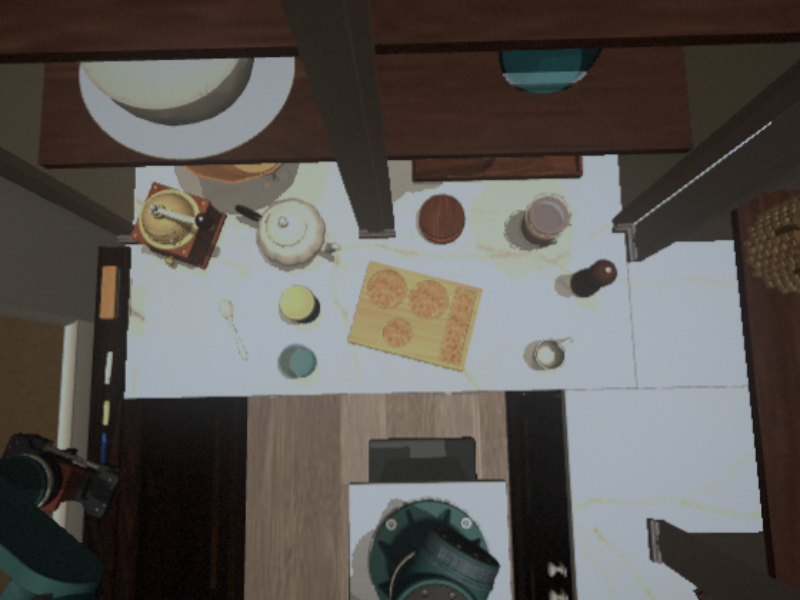

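View pics/side0.png

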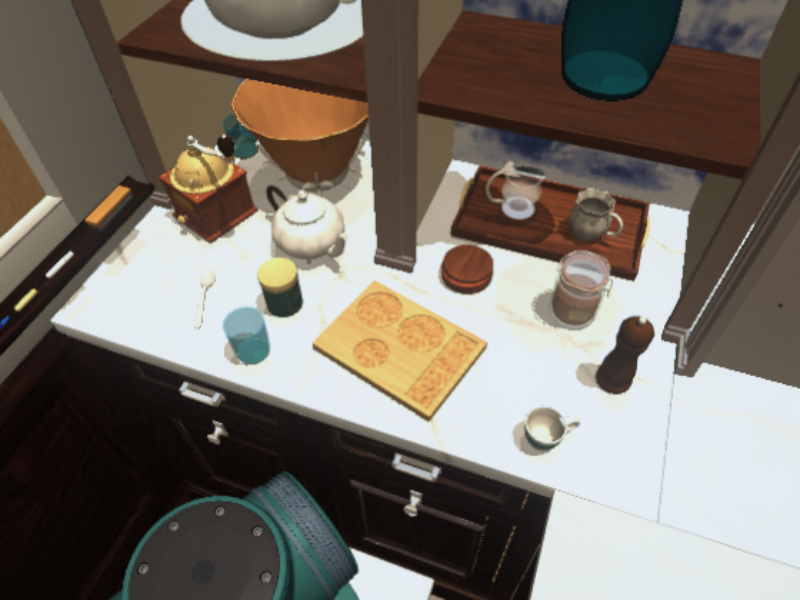

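The teapot is on the left (top picture at 290,230), so the tin goes in the left well and the glass in the right. In the top picture the tin is at (299,304), the glass at (298,361), the cup at (549,353) with its handle to (568,340), the spoon runs from (225,303) to (244,358), and the board's centre is near (415,315).

```bash
cat > h.py <<'E'
import numpy as np, cv2
def dist(c): return np.array([c["k1"],0,0,0,0],float)
def cloud(c):
    h,w=c["z_map"].shape; u,v=np.meshgrid(np.arange(w),np.arange(h))
    p=cv2.undistortPoints(np.stack([u,v],-1).reshape(-1,1,2).astype(float),c["intrinsics"],dist(c)).reshape(h,w,2)
    X=np.dstack([p,np.ones((h,w))])*c["z_map"][...,None]
    return (X-c["t"])@c["R"]          # R^T (X - t)
def on_plane(c,uv,z):
    p=cv2.undistortPoints(np.array(uv,float).reshape(-1,1,2),c["intrinsics"],dist(c)).reshape(-1,2)
    d=np.c_[p,np.ones(len(p))]@c["R"]; o=-c["R"].T@c["t"]
    return o+d*((np.reshape(z,-1)-o[2])/d[:,2])[:,None]
def project(c,X):
    rv,_=cv2.Rodrigues(c["R"]); return cv2.projectPoints(np.array(X,float).reshape(-1,3),rv,c["t"],c["intrinsics"],dist(c))[0].reshape(-1,2)
E
python3 - <<'E'
from h import *
c=dict(np.load("top0.npz")); P=cloud(c); 
def box(u0,u1,v0,v1,z0,z1):
    u0,u1,v0,v1=[int(a*.7) for a in(u0,u1,v0,v1)]
    q=P[v0:v1,u0:u1].reshape(-1,3); q=q[(q[:,2]>z0)&(q[:,2]<z1)]; return q
def circ(q):
    (x,y),r=cv2.minEnclosingCircle(q[:,:2].astype(np.float32)); return np.round([x,y,r,len(q),np.median(q[:,2])],4)
print("counter",np.median(box(440,520,380,395,-.05,.05)[:,2]))
print("tin",circ(box(270,330,275,335,.075,.1)))
print("glass",circ(box(270,330,335,390,.07,.1)), circ(box(270,330,335,390,.02,.1)))
print("cup",circ(box(520,580,325,380,.04,.06)),circ(box(520,580,325,380,.02,.06)))
print("mill",circ(box(560,640,250,310,.12,.2)))
for n,b in (("pot",(230,340,190,270,.05,.2)),("jar",(515,580,190,250,.09,.2))):
    q=box(*b);print(n,np.round(q.min(0),3),np.round(q.max(0),3))
q=box(340,490,255,375,.008,.03)
print("board",cv2.minAreaRect(q[:,:2].astype(np.float32)),np.median(q[:,2]),len(q))
q=box(210,260,290,370,.003,.02); print("spoon",cv2.minAreaRect(q[:,:2].astype(np.float32)) if len(q)>3 else 0,len(q))
im=c["color"][:,:,::-1]
cv2.imwrite("pics/cropB.png",cv2.resize(im[175:265,235:345],None,fx=7,fy=6.5,interpolation=cv2.INTER_CUBIC))
a=cv2.resize(im[200:275,145:235],None,fx=6,fy=6,interpolation=cv2.INTER_CUBIC)
b=cv2.resize(im[225:275,360:415],None,fx=4.6,fy=6,interpolation=cv2.INTER_CUBIC)
b=cv2.copyMakeBorder(b,0,a.shape[0]-b.shape[0],0,0,cv2.BORDER_CONSTANT)
cv2.imwrite("pics/cropA.png",np.hstack([a,b]))
# shelf / pillar heights
q=P.reshape(-1,3); q=q[(q[:,2]>.2)&(q[:,0]>.4)]; print("tall: minx",q[:,0].min())
d=P[:170,:].reshape(-1,3)
for y0 in np.arange(-.6,.7,.1):
    m=q[(abs(q[:,1]-y0)<.05)]; 
    if len(m): print(round(y0,2),"x",m[:,0].min().round(3),"z",np.percentile(m[:,2],[2,50,98]).round(2))
E
```

```text
counter -2.5180362861420405e-05
tin [5.103e-01 2.494e-01 3.500e-02 4.810e+02 8.780e-02]
glass [3.958e-01 2.517e-01 3.400e-02 1.120e+02 8.140e-02] [3.958e-01 2.517e-01 3.400e-02 2.650e+02 6.460e-02]
cup [ 4.066e-01 -2.582e-01  4.160e-02  1.370e+02  4.900e-02] [ 4.075e-01 -2.598e-01  4.340e-02  2.240e+02  4.470e-02]
mill [ 5.467e-01 -3.378e-01  2.540e-02  2.930e+02  1.511e-01]
pot [0.591 0.166 0.05 ] [0.732 0.38  0.142]
jar [ 0.624 -0.296  0.09 ] [ 0.713 -0.205  0.125]
board ((0.5050250291824341, 0.01164989173412323), (0.24432389438152313, 0.21208655834197998), 74.2532730102539) 0.016401731723971122 4842
spoon ((0.4666418731212616, 0.39518067240715027), (0.1687125861644745, 0.10286719352006912), 0.7040067911148071) 362
tall: minx 0.4000197972475447
-0.6 x 0.402 z [0.34 0.34 0.38]
-0.5 x 0.4 z [0.32 0.35 0.49]
-0.4 x 0.594 z [0.23 0.42 0.66]
-0.3 x 0.705 z [0.33 0.34 0.66]
-0.2 x 0.705 z [0.33 0.45 0.66]
-0.1 x 0.705 z [0.33 0.34 0.66]
-0.0 x 0.705 z [0.33 0.34 0.66]
0.1 x 0.66 z [0.24 0.64 0.79]
0.2 x 0.706 z [0.33 0.36 0.66]
0.3 x 0.705 z [0.34 0.47 0.66]
0.4 x 0.624 z [0.25 0.49 0.66]
0.5 x 0.705 z [0.33 0.36 0.66]
0.6 x 0.4 z [0.21 0.34 0.43]
```

View pics/cropB.png

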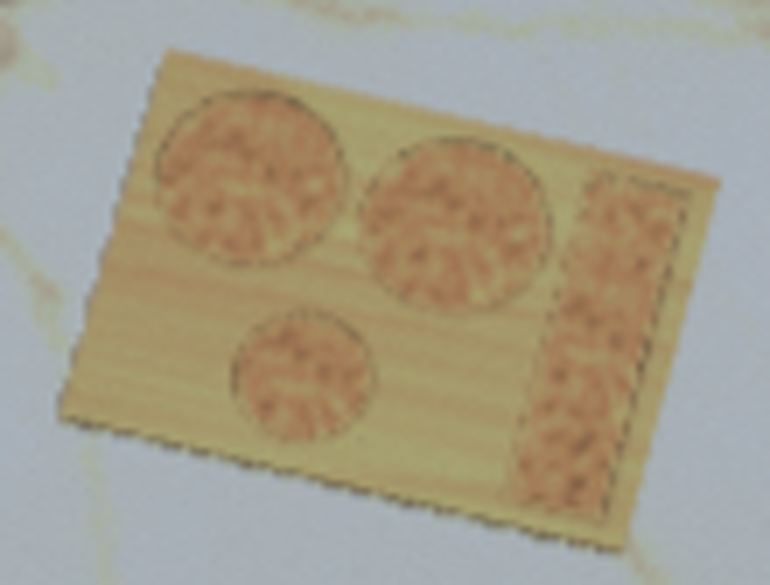

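View pics/cropA.png

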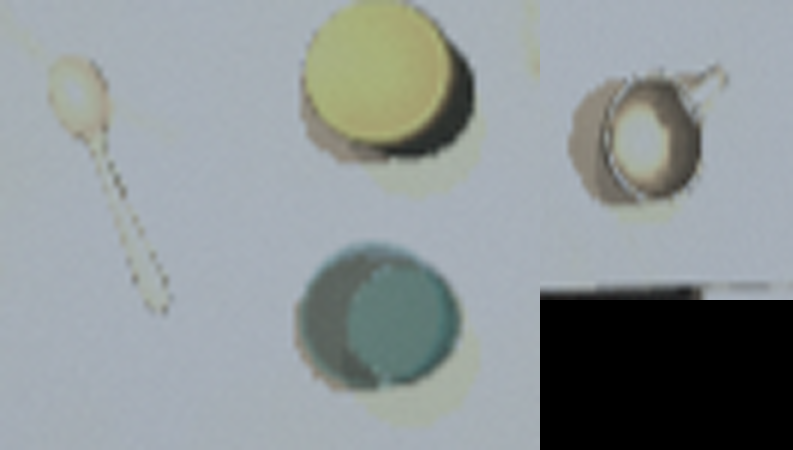

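The crops show the board's corners at (167,50), (720,180), (622,550) and (60,418), the spoon's bowl tip at (72,58) and handle end at (158,312), the cup's rim centre at (655,138) and its handle tip at (724,72).

```bash
python3 - <<'E'
from h import *
c=dict(np.load("top0.npz"))
B=lambda L:[((x+.5)/7-.5+235,(y+.5)/6.5-.5+175) for x,y in L]
A=lambda L:[((x+.5)/6-.5+145,(y+.5)/6-.5+200) for x,y in L]
C=lambda L:[((x-540+.5)/4.6-.5+360,(y+.5)/6-.5+225) for x,y in L]
cor=on_plane(c,B([(167,50),(720,180),(622,550),(60,418)]),.018)[:,:2]
wel=on_plane(c,B([(253,178),(455,225),(303,376)]),.014)[:,:2]
m=np.array([[88,122],[88,-122],[-88,-122],[-88,122],[38,72],[38,-18],[-45,27]])/1000
w=np.vstack([cor,wel]); mc=m-m.mean(0); wc=w-w.mean(0)
H=mc.T@wc; U,S,Vt=np.linalg.svd(H); R=(U@Vt).T; o=w.mean(0)-R@m.mean(0)
yaw=np.arctan2(R[1,0],R[0,0]); print("board",o.round(4),"yaw",yaw.round(3),"res mm",((m@R.T+o-w)*1000).round(1).tolist())
np.savez("board.npz",o=o,R=R)
for n,p in dict(tinwell=(38,72),glasswell=(38,-18),cupwell=(-45,27),groove=(0,-89)).items(): print(n,(R@np.array(p)/1+o*1000).round(1))
sp=on_plane(c,A([(72,58),(158,312)]),[.009,.004]); d=sp[0]-sp[1]; print("spoon",sp.round(4).tolist(),"mid",sp.mean(0).round(4),"len",np.hypot(*d[:2]),"yaw",np.arctan2(d[1],d[0]))
cp=on_plane(c,C([(655,138)]),.05)[0]; hd=on_plane(c,C([(724,72)]),.049)[0]; d=hd-cp; print("cup bowl",cp.round(4),"handle tip",hd.round(4),np.hypot(*d[:2]),"dir",np.arctan2(d[1],d[0]))
gl=on_plane(c,A([(379,315)]),.084)[0]; print("glass",gl, "tin",on_plane(c,A([(378,70)]),.089)[0])
s=dict(np.load("side0.npz")); P=cloud(s)
# same objects from side by depth
q=P.reshape(-1,3)
def near(x,y,r,z0,z1):
    k=q[(np.hypot(q[:,0]-x,q[:,1]-y)<r)&(q[:,2]>z0)&(q[:,2]<z1)]; (a,b),rr=cv2.minEnclosingCircle(k[:,:2].astype(np.float32)); return np.round([a,b,rr,len(k)],4)
print("side tin",near(.51,.25,.05,.08,.1),"glass",near(.396,.252,.05,.072,.1))
k=np.vstack([q,cloud(c).reshape(-1,3)])
k=k[(k[:,0]>.5)&(k[:,0]<.7)&(k[:,1]>.0)&(k[:,1]<.2)&(k[:,2]>.03)]
for n,f in (("pillar",k[k[:,1]<.13]),("spout",k[k[:,1]>=.13])): print(n,f.min(0).round(3),f.max(0).round(3))
E
```

```text
board [0.487  0.0157] yaw -0.274 res mm [[1.0, -0.1], [1.4, -0.6], [-0.9, -0.4], [0.7, 0.3], [-0.5, 1.0], [-1.0, 0.1], [-0.8, -0.2]]
tinwell [543.   74.7]
glasswell [518.7 -11.9]
cupwell [451.   53.8]
groove [462.9 -70. ]
spoon [[0.53, 0.4175, 0.009], [0.4025, 0.3734, 0.004]] mid [0.4662 0.3955 0.0065] len 0.13492227258370407 yaw 0.33322996645983266
cup bowl [ 0.3986 -0.2501  0.05  ] handle tip [ 0.4291 -0.2948  0.049 ] 0.05407879372167326 dir -0.971948467155545
glass [0.39493025 0.24845279 0.084     ] tin [0.50897127 0.24858463 0.089     ]
side tin [5.103e-01 2.478e-01 3.580e-02 5.010e+02] glass [3.956e-01 2.503e-01 3.540e-02 2.340e+02]
pillar [0.657 0.    0.03 ] [0.697 0.13  0.803]
spout [0.611 0.13  0.03 ] [0.68  0.2   0.791]
```

Call:
carry_out(
  rows=[1, 0, 0, 0, -0.115, 1, 0, 0, 0, -0.115, 1, 0, 0, 0, -0.115, 1, 0, 0, 0, -0.115, 1, 0, 0, 0, -0.115, 1, 0, 0, 0, -0.115, 1, -0.017, -0.036, 0, 0, 1, -0.017, -0.036, 0, 0],
  force=20,
)

```text
time: 0.77
eef_pos: [0.2761, 0.4993, 0.2221]
eef_rot: [-0.0, -0.157, 0.988, -0.0]
ft_force: [0.9, 0.4, -0.4]
gripper_width: 0.0879
gripper_force: 0.0
```

```bash
cat > go.py <<'E'
# go.py x y [z] [angle of tool y] : turn and shifts in tool axes (after the turn)
import sys, numpy as np
from plant import env
from scipy.spatial.transform import Rotation as Ro
a=[float(v) for v in sys.argv[1:]]
s=env.state(); w,x,y,z=s["eef_rot"]; R=Ro.from_quat([x,y,z,w]).as_matrix(); p=np.array(s["eef_pos"])
ang=np.arctan2(R[1,1],R[0,1]); tgt=np.array([a[0],a[1],a[2] if len(a)>2 else p[2]])
want=a[3] if len(a)>3 else ang
turn=-((want-ang+np.pi/2)%np.pi-np.pi/2)
R2=R@Ro.from_rotvec([0,0,turn]).as_matrix()
print("t",round(s["time"],2),"pos",p.round(4),"ang",round(ang,3),"q6",s["q"][5].round(2),"turn",round(turn,3),"shift",(R2.T@(tgt-p)).round(4),"F",np.round(s["ft_force"],1),"w",round(s["gripper_width"],4),round(s["gripper_force"],1))
E
python3 go.py .510 .249
```

```text
t 0.77 pos [0.2761 0.4993 0.2221] ang 1.885 q6 -0.94 turn -0.0 shift [-0.145  -0.3104 -0.    ] F [ 0.9  0.4 -0.4] w 0.0879 0.0
```

Call:
carry_out(
  rows=[1, -0.017, -0.036, 0, 0, 1, -0.017, -0.036, 0, 0, 1, -0.017, -0.036, 0, 0, 1, -0.017, -0.036, 0, 0, 1, -0.017, -0.036, 0, 0, 1, -0.017, -0.036, 0, 0, 1, -0.017, -0.036, 0, 0, 1, -0.017, -0.036, 0, 0],
)

```text
time: 1.43
eef_pos: [0.495, 0.2645, 0.2224]
eef_rot: [-0.0, -0.154, 0.988, -0.0]
ft_force: [-0.3, 0.6, 0.9]
gripper_width: 0.0876
gripper_force: 0.0
```

```bash
python3 go.py .510 .249 .031
```

```text
t 1.43 pos [0.495  0.2645 0.2224] ang 1.881 q6 -1.51 turn -0.0 shift [-0.0097 -0.0193  0.1914] F [-0.3  0.6  0.9] w 0.0876 0.0
```

Call:
carry_out(
  rows=[1, -0.009, -0.021, 0, 0, 1, 0, 0, 0, 0, 1, 0, 0, 0.04, 0, 1, 0, 0, 0.03, 0, 1, 0, 0, 0, 0],
)

```text
time: 1.85
eef_pos: [0.5044, 0.2478, 0.1473]
eef_rot: [-0.005, -0.154, 0.988, -0.001]
ft_force: [-1.0, -0.9, -0.9]
gripper_width: 0.0878
gripper_force: 0.0
```

```bash
python3 go.py .510 .249 .031; python3 - <<'E'
from plant import imaging
import cv2
c=imaging.capture("wrist"); cv2.imwrite("pics/w1.png",c["color"][:,:,::-1])
E
```

```text
t 1.85 pos [0.5044 0.2478 0.1473] ang 1.881 q6 -1.55 turn -0.0 shift [-0.007  -0.0006  0.1162] F [-1.  -0.9 -0.9] w 0.0878 0.0
```

View pics/w1.png

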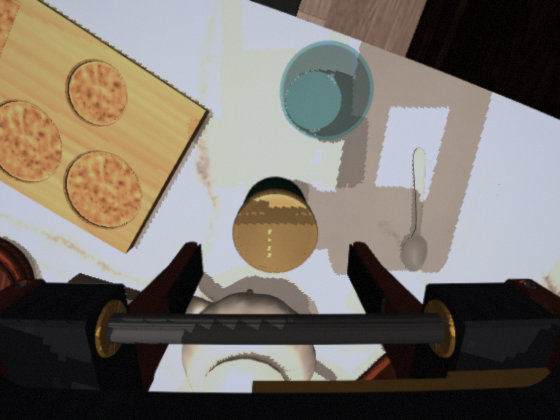

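The wrist picture shows the tin's lid at (275,230), midway between the fingertips at (195,250) and (358,250). That is a good alignment, so I descend.

Call:
carry_out(
  rows=[1, -0.006, 0, 0, 0, 1, 0, 0, 0.035, 0, 1, 0, 0, 0.04, 0, 1, 0, 0, 0.04, 0, 1, 0, 0, 0, 0, 0.4, 0, 0, 0, 0, 0.4, 0, 0, 0, 0, 0.4, 0, 0, 0, 0],
)

```text
time: 2.57
eef_pos: [0.5176, 0.252, 0.0409]
eef_rot: [0.003, -0.155, 0.988, 0.0]
ft_force: [-0.1, -0.2, -0.2]
gripper_width: 0.0712
gripper_force: 0.0
```

Call:
carry_out(
  rows=[0.4, 0, 0, 0, 0, 0.4, 0, 0, 0, 0, 0.4, 0, 0, 0, 0, 0.4, 0, 0, 0, 0],
)

```text
time: 2.9
eef_pos: [0.5175, 0.252, 0.0408]
eef_rot: [0.003, -0.155, 0.988, 0.001]
ft_force: [-1.1, 1.0, 8.3]
gripper_width: 0.0683
gripper_force: 20.0
```

```bash
python3 go.py .543 .0747 .15
```

```text
t 2.9 pos [0.5175 0.252  0.0408] ang 1.881 q6 -1.55 turn -0.0 shift [ 0.0291 -0.1766 -0.1094] F [-1.1  1.   8.3] w 0.0683 20.0
```

Call:
carry_out(
  rows=[1, 0, 0, 0, 0, 1, 0, 0, 0, 0, 1, 0, 0, 0, 0, 1, 0.007, 0, 0, 0, 1, 0, 0, 0, 0, 1, 0, 0, 0.017, 0, 1, 0, 0, 0, 0, 1, 0, 0, 0, 0],
)

```text
time: 3.57
eef_pos: [0.507, 0.2483, 0.02]
eef_rot: [-0.001, -0.154, 0.988, -0.0]
ft_force: [-0.5, 0.7, -0.4]
gripper_width: 0.0876
gripper_force: 0.0
```

```bash
python3 go.py .510 .249 .024
```

```text
t 3.57 pos [0.507  0.2483 0.02  ] ang 1.881 q6 -1.55 turn -0.0 shift [-0.0031 -0.0002 -0.004 ] F [-0.5  0.7 -0.4] w 0.0876 0.0
```

Call:
carry_out(
  rows=[0.4, -0.003, 0, -0.004, 0, 0.4, 0, 0, 0, 0, 0.4, 0, 0, 0, 0, 0.4, 0, 0, 0, 0, 0.4, 0, 0, 0, 0, 0.4, 0, 0, 0, 0, 0.4, 0, 0, 0, 0, 0.4, 0, 0, 0, 0],
)

```text
time: 4.23
eef_pos: [0.5119, 0.25, 0.0254]
eef_rot: [0.001, -0.154, 0.988, 0.0]
ft_force: [0.5, 1.4, 5.9]
gripper_width: 0.0686
gripper_force: 20.0
```

Call:
carry_out(
  rows=[0.4, 0, 0, -0.02, 0, 0.4, 0, 0, -0.03, 0, 0.4, 0, 0, -0.03, 0, 0.4, 0, 0, 0, 0],
)

```text
time: 4.57
eef_pos: [0.514, 0.2507, 0.1092]
eef_rot: [0.004, -0.155, 0.988, 0.001]
ft_force: [1.6, 0.1, -2.0]
gripper_width: 0.0685
gripper_force: 20.0
```

```bash
python3 go.py .543 .0747 .1
```

```text
t 4.57 pos [0.514  0.2507 0.1092] ang 1.881 q6 -1.55 turn -0.0 shift [ 0.0262 -0.1765  0.009 ] F [ 1.6  0.1 -2. ] w 0.0685 20.0
```

Call:
carry_out(
  rows=[0.4, 0.006, -0.03, 0, 0, 0.4, 0.006, -0.03, 0, 0, 0.4, 0.005, -0.03, 0, 0, 0.4, 0.004, -0.03, 0, 0, 0.4, 0.003, -0.03, 0, 0, 0.4, 0.002, -0.026, 0, 0, 0.4, 0, 0, 0, 0, 0.4, 0, 0, 0, 0],
)

```text
time: 5.23
eef_pos: [0.5394, 0.0728, 0.1035]
eef_rot: [-0.001, -0.153, 0.988, 0.0]
ft_force: [-0.6, -0.2, -2.4]
gripper_width: 0.0686
gripper_force: 20.0
```

```bash
cat > look.py <<'E'
# look.py x y r z0 z1 : circle over the points from the top and side cameras
import sys
from h import *
from plant import imaging
x,y,r,z0,z1=map(float,sys.argv[1:6])
for n in ("top","side"):
    c=imaging.capture(n); np.savez(n+"_last.npz",**c); q=cloud(c).reshape(-1,3)
    k=q[(np.hypot(q[:,0]-x,q[:,1]-y)<r)&(q[:,2]>z0)&(q[:,2]<z1)]
    if len(k)>5:
        (a,b),rr=cv2.minEnclosingCircle(k[:,:2].astype(np.float32)); print(n,np.round([a,b,rr,len(k),np.median(k[:,2]),np.percentile(k[:,2],98)],4), k[:,:2].min(0).round(3),k[:,:2].max(0).round(3))
    else: print(n,len(k))
E
python3 go.py .543 .0747 .1; python3 - <<'E'
from plant import imaging
import cv2
c=imaging.capture("wrist"); cv2.imwrite("pics/w2.png",c["color"][:,:,::-1])
E
```

```text
t 5.23 pos [0.5394 0.0728 0.1035] ang 1.878 q6 -1.87 turn -0.0 shift [-0.004   0.0007  0.0035] F [-0.6 -0.2 -2.4] w 0.0686 20.0
```

View pics/w2.png

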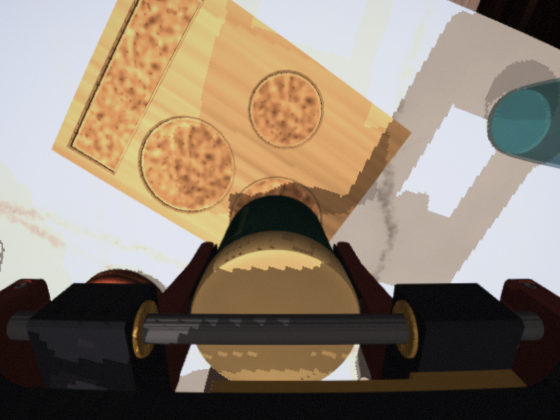

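Call:
carry_out(
  rows=[0.4, -0.005, 0.001, 0, 0, 0.4, 0, 0, 0.02, 0, 0.4, 0, 0, 0.02, 0, 0.4, 0, 0, 0.01, 0, 0.4, 0, 0, 0, 0, 0.4, 0, 0, 0, 0],
)

```text
time: 5.78
eef_pos: [0.5439, 0.0774, 0.0542]
eef_rot: [-0.001, -0.155, 0.988, 0.0]
ft_force: [0.4, 0.1, -0.8]
gripper_width: 0.0686
gripper_force: 20.0
```

```bash
python3 go.py .5445 .075 .039; python3 - <<'E'
from plant import imaging
from h import *
c=imaging.capture("wrist"); P=cloud(c); im=c["color"].astype(int)
q=P.reshape(-1,3); k=q[(np.hypot(q[:,0]-.54,q[:,1]-.075)<.045)&(q[:,2]>.07)&(q[:,2]<.14)]
print(len(k),np.percentile(k[:,2],[1,10,50,90,99]).round(3))
for z in (.075,.085,.095,.105,.112):
    s=k[abs(k[:,2]-z)<.004]
    if len(s)>10: 
        A=np.c_[2*s[:,:2],np.ones(len(s))]; x=np.linalg.lstsq(A,(s[:,:2]**2).sum(1),rcond=None)[0]; print(z,len(s),x[:2].round(4),np.sqrt(x[2]+x[0]**2+x[1]**2).round(4))
E
python3 look.py .5445 .075 .05 .06 .12
```

```text
t 5.78 pos [0.5439 0.0774 0.0542] ang 1.882 q6 -1.87 turn -0.0 shift [ 0.0001 -0.0025  0.0152] F [ 0.4  0.1 -0.8] w 0.0686 20.0
21828 [0.072 0.091 0.116 0.118 0.139]
0.075 734 [0.5522 0.0805] 0.0425
0.085 901 [0.5532 0.0809] 0.0434
0.095 703 [0.5538 0.0806] 0.0442
0.105 1397 [0.5517 0.0797] 0.0431
0.112 4901 [0.5384 0.075 ] 0.0275
top [5.331e-01 7.760e-02 3.310e-02 9.800e+01 1.138e-01 1.192e-01] [0.508 0.045] [0.535 0.11 ]
side [5.333e-01 7.180e-02 4.740e-02 8.750e+02 1.073e-01 1.192e-01] [0.508 0.027] [0.573 0.117]
```

Call:
carry_out(
  rows=[0.4, 0, -0.003, 0, 0, 0.4, 0, 0, 0.008, 0, 0.4, 0, 0, 0.006, 0, 0.4, 0, 0, 0, 0, 0.4, 0, 0, 0, 0],
)

```text
time: 6.35
eef_pos: [0.5448, 0.0736, 0.04]
eef_rot: [-0.001, -0.154, 0.988, 0.0]
ft_force: [-0.2, 0.6, -1.2]
gripper_width: 0.0689
gripper_force: 20.0
```

```bash
python3 go.py .5445 .075 .039;python3 look.py .5445 .075 .05 .06 .12
```

```text
t 6.35 pos [0.5448 0.0736 0.04  ] ang 1.881 q6 -1.87 turn -0.0 shift [-0.0001  0.0014  0.001 ] F [-0.2  0.6 -1.2] w 0.0689 20.0
top [5.334e-01 7.530e-02 3.400e-02 9.300e+01 1.005e-01 1.072e-01] [0.508 0.042] [0.537 0.109]
side [5.349e-01 6.930e-02 4.670e-02 7.150e+02 9.840e-02 1.049e-01] [0.507 0.025] [0.572 0.113]
```

Call:
carry_out(
  rows=[0.4, 0, 0, 0.0015, 0, 0.4, 0, 0, 0, 0, 1, 0, 0, 0, 0, 1, 0, 0, 0, 0, 1, 0, 0, 0, 0, 1, 0, 0, 0, 0, 1, 0, 0, -0.02, 0, 1, 0, 0, -0.04, 0],
)

```text
time: 7.12
eef_pos: [0.5418, 0.0736, 0.096]
eef_rot: [-0.004, -0.154, 0.988, 0.001]
ft_force: [0.4, -0.2, -1.2]
gripper_width: 0.0876
gripper_force: 0.0
```

Call:
carry_out(
  rows=[1, 0, 0, -0.04, 0, 1, 0, 0, -0.04, 0, 1, 0, 0.03, 0, 0, 1, 0, 0.035, 0, 0, 1, 0, 0.035, 0, 0, 1, 0, 0.035, 0, 0, 1, 0, 0.03, 0, 0, 1, 0, 0, 0, 0],
)

```text
time: 7.78
eef_pos: [0.4931, 0.2351, 0.1793]
eef_rot: [-0.0, -0.156, 0.988, 0.001]
ft_force: [0.6, -0.2, -0.0]
gripper_width: 0.0881
gripper_force: 0.0
```

```bash
python3 go.py .3955 .250 .15 2.8; python3 look.py .543 .075 .045 .09 .12
```

```text
t 7.78 pos [0.4931 0.2351 0.1793] ang 1.884 q6 -1.57 turn -0.916 shift [0.0188 0.0969 0.0294] F [ 0.6 -0.2 -0. ] w 0.0881 0.0
top [5.434e-01 7.360e-02 3.480e-02 4.780e+02 1.015e-01 1.063e-01] [0.509 0.041] [0.578 0.106]
side [5.423e-01 7.180e-02 3.550e-02 5.620e+02 1.009e-01 1.042e-01] [0.507 0.037] [0.577 0.105]
```

Call:
carry_out(
  rows=[1, 0, 0, 0, 0.12, 1, 0, 0, 0, 0.12, 1, 0, 0, 0, 0.12, 1, 0, 0, 0, 0.12, 1, 0, 0, 0, 0.12, 1, 0, 0, 0, 0.12, 1, 0, 0, 0, 0.12, 1, 0, 0, 0, 0.12],
)

```text
time: 8.55
eef_pos: [0.4957, 0.2291, 0.1791]
eef_rot: [0.0, 0.323, 0.946, -0.0]
ft_force: [-0.2, -0.4, -0.4]
gripper_width: 0.088
gripper_force: 0.0
```

Call:
carry_out(
  rows=[1, 0, 0, 0, 0.12, 1, 0, 0, 0, 0.12, 1, 0, 0, 0, 0.12, 1, 0, 0, 0, 0.12, 1, 0, 0, 0, 0.12, 1, 0, 0, 0, 0.12, 1, 0, 0, 0, 0.12, 1, 0, 0, 0, 0.12],
)

```text
time: 9.22
eef_pos: [0.4957, 0.2291, 0.1791]
eef_rot: [0.0, 0.723, 0.69, -0.0]
ft_force: [0.4, 0.9, 0.8]
gripper_width: 0.088
gripper_force: 0.0
```

```bash
python3 go.py .3955 .250 .15 -0.274
```

```text
t 9.22 pos [0.4957 0.2291 0.1791] ang -0.047 q6 0.35 turn 0.227 shift [-0.007  -0.1021  0.029 ] F [0.4 0.9 0.8] w 0.088 0.0
```

Call:
carry_out(
  rows=[1, 0, 0, 0, 0.115, 1, 0, 0, 0, 0.112, 1, -0.002, -0.034, 0, 0, 1, -0.002, -0.034, 0, 0, 1, -0.003, -0.034, 0, 0, 1, 0, 0, 0.03, 0, 1, 0, 0, 0, 0, 1, 0, 0, 0, 0],
)

```text
time: 9.88
eef_pos: [0.3946, 0.2496, 0.1487]
eef_rot: [0.0, 0.795, 0.607, -0.001]
ft_force: [0.1, -0.7, 0.4]
gripper_width: 0.0875
gripper_force: 0.0
```

```bash
python3 go.py .3955 .250 .026 -0.274
```

```text
t 9.88 pos [0.3946 0.2496 0.1487] ang -0.267 q6 0.68 turn 0.007 shift [0.0009 0.001  0.1227] F [ 0.1 -0.7  0.4] w 0.0875 0.0
```

Call:
carry_out(
  rows=[1, 0.001, 0.001, 0.03, 0, 1, 0, 0, 0.03, 0, 1, 0, 0, 0.03, 0, 1, 0, 0, 0.03, 0, 1, 0, 0, 0, 0, 0.4, 0, 0, 0, 0, 0.4, 0, 0, 0, 0, 0.4, 0, 0, 0, 0],
  force=15,
)

```text
time: 10.55
eef_pos: [0.3982, 0.2522, 0.031]
eef_rot: [0.0, 0.795, 0.607, 0.002]
ft_force: [-0.2, -0.7, -0.8]
gripper_width: 0.0711
gripper_force: 0.0
```

Call:
carry_out(
  rows=[0.4, 0, 0, 0, 0, 0.4, 0, 0, 0, 0, 0.4, 0, 0, 0, 0, 0.4, 0, 0, 0, 0, 0.4, 0, 0, 0, 0],
)

```text
time: 10.97
eef_pos: [0.3976, 0.2524, 0.0308]
eef_rot: [0.001, 0.795, 0.607, 0.002]
ft_force: [-1.1, -0.1, 8.4]
gripper_width: 0.0663
gripper_force: 15.0
```

Call:
carry_out(
  rows=[0.4, 0, 0, -0.02, 0, 0.4, 0, 0, -0.03, 0, 0.4, 0, 0, -0.04, 0, 0.4, 0, 0, -0.04, 0, 0.4, 0, 0, 0, 0],
)

```text
time: 11.38
eef_pos: [0.4003, 0.2537, 0.1664]
eef_rot: [0.002, 0.794, 0.607, 0.006]
ft_force: [1.5, 0.5, -0.7]
gripper_width: 0.0662
gripper_force: 15.0
```

```bash
python3 go.py .5187 -.0119 .15 -0.274
```

```text
t 11.38 pos [0.4003 0.2537 0.1664] ang -0.266 q6 0.68 turn 0.008 shift [-0.2238  0.1857  0.0164] F [ 1.5  0.5 -0.7] w 0.0662 15.0
```

Call:
carry_out(
  rows=[0.4, -0.026, 0.022, 0, 0, 0.4, -0.03, 0.025, 0, 0, 0.4, -0.03, 0.025, 0, 0, 0.4, -0.03, 0.025, 0, 0, 0.4, -0.03, 0.025, 0, 0, 0.4, -0.03, 0.025, 0, 0, 0.4, -0.028, 0.023, 0, 0, 0.4, -0.02, 0.016, 0, 0],
)

```text
time: 12.05
eef_pos: [0.5176, -0.0164, 0.1591]
eef_rot: [0.001, 0.795, 0.607, 0.0]
ft_force: [0.4, 0.3, -2.3]
gripper_width: 0.0662
gripper_force: 15.0
```

Call:
carry_out(
  rows=[0.4, 0, 0, 0, 0, 0.4, 0, 0, 0, 0, 0.4, 0, 0, 0, 0],
)

```text
time: 12.3
eef_pos: [0.5156, -0.0129, 0.1588]
eef_rot: [-0.001, 0.795, 0.607, -0.0]
ft_force: [-0.8, -0.2, -1.8]
gripper_width: 0.0659
gripper_force: 15.0
```

```bash
python3 go.py .5187 -.0119 .15 -0.274; python3 look.py .5187 -.0119 .05 .1 .25;  python3 - <<'E'
from plant import imaging
import cv2
c=imaging.capture("wrist"); cv2.imwrite("pics/w3.png",c["color"][:,:,::-1])
E
```

```text
t 12.3 pos [ 0.5156 -0.0129  0.1588] ang -0.266 q6 0.11 turn 0.008 shift [0.0018 0.0027 0.0088] F [-0.8 -0.2 -1.8] w 0.0659 15.0
top 0
side [ 5.109e-01 -2.230e-02  4.550e-02  8.080e+02  1.809e-01  2.430e-01] [ 0.47  -0.056] [0.554 0.009]
```

View pics/w3.png

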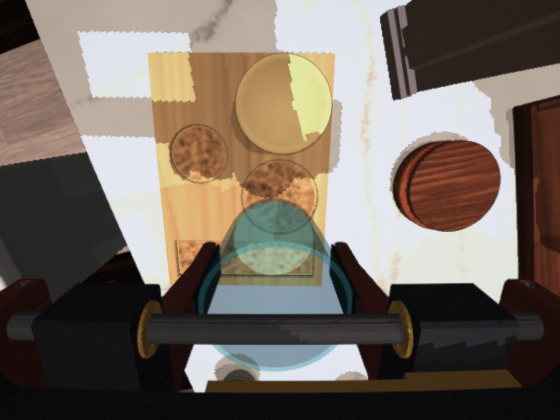

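The glass hangs upright over the right well, its base circle at (275,235) with the well at (280,195). I lower it most of the way and check from the cameras.

Call:
carry_out(
  rows=[0.4, 0.004, 0.0025, 0, 0, 0.4, 0, 0, 0.03, 0, 0.4, 0, 0, 0.03, 0, 0.4, 0, 0, 0.02, 0, 0.4, 0, 0, 0.02, 0, 0.4, 0, 0, 0, 0, 0.4, 0, 0, 0, 0],
)

```text
time: 13.03
eef_pos: [0.5193, -0.0093, 0.0586]
eef_rot: [-0.001, 0.794, 0.607, -0.001]
ft_force: [-1.2, 0.0, -2.1]
gripper_width: 0.0661
gripper_force: 15.0
```

```bash
python3 go.py .5187 -.0119 .045 -0.274; python3 - <<'E'
from plant import imaging
from h import *
import cv2
for n in ("side","top"):
    c=imaging.capture(n); u,v=project(c,[.5187,-.0119,.07])[0].astype(int)
    np.savez(n+"_last.npz",**c)
    k=c["color"][max(v-45,0):v+45,u-50:u+50,::-1]; cv2.imwrite(f"pics/g_{n}.png",cv2.resize(k,(400,360),interpolation=cv2.INTER_CUBIC))
a=[cv2.imread(f"pics/g_{n}.png") for n in("side","top")]; cv2.imwrite("pics/g1.png",np.hstack(a))
E
```

```text
t 13.03 pos [ 0.5193 -0.0093  0.0586] ang -0.265 q6 0.11 turn 0.009 shift [-0.0026  0.0002  0.0136] F [-1.2  0.  -2.1] w 0.0661 15.0
```

View pics/g1.png

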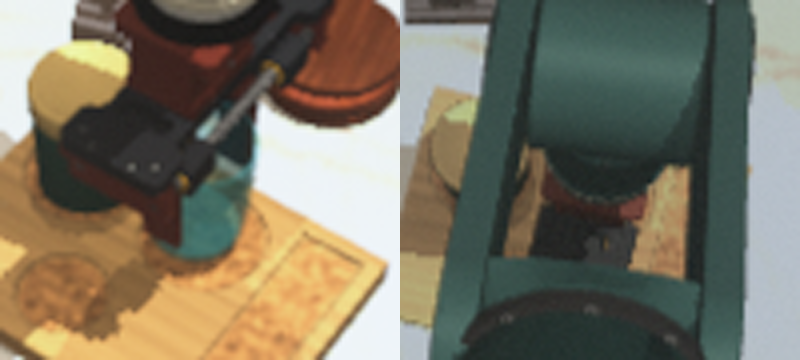

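The side view shows the glass just above the right well. I lower it and release.

Call:
carry_out(
  rows=[0.4, 0, 0, 0.007, 0, 0.4, 0, 0, 0.005, 0, 0.4, 0, 0, 0, 0, 0.4, 0, 0, 0.002, 0, 0.4, 0, 0, 0, 0],
)

```text
time: 13.55
eef_pos: [0.5201, -0.0099, 0.0456]
eef_rot: [-0.0, 0.795, 0.607, 0.0]
ft_force: [-1.2, 2.4, 2.1]
gripper_width: 0.0659
gripper_force: 15.0
```

Call:
carry_out(
  rows=[1, 0, 0, 0, 0, 1, 0, 0, 0, 0, 1, 0, 0, 0, 0, 1, 0, 0, 0, 0, 1, 0, 0, -0.02, 0, 1, 0, 0, -0.04, 0, 1, 0, 0, -0.04, 0, 1, 0, 0, -0.04, 0],
)

```text
time: 14.22
eef_pos: [0.5193, -0.0102, 0.1864]
eef_rot: [-0.0, 0.795, 0.607, -0.001]
ft_force: [1.0, -0.9, -0.9]
gripper_width: 0.0879
gripper_force: 0.0
```

```bash
python3 go.py .3986 -.25 .19 -0.274
```

```text
t 14.22 pos [ 0.5193 -0.0102  0.1864] ang -0.266 q6 0.11 turn 0.008 shift [-0.2635 -0.0514 -0.0034] F [ 1.  -0.9 -0.9] w 0.0879 0.0
```

Call:
carry_out(
  rows=[1, -0.038, -0.007, 0, 0, 1, -0.038, -0.007, 0, 0, 1, -0.038, -0.007, 0, 0, 1, -0.038, -0.007, 0, 0, 1, -0.038, -0.007, 0, 0, 1, -0.038, -0.008, 0, 0, 1, -0.035, -0.008, 0, 0, 1, 0, 0, 0, 0],
)

```text
time: 14.88
eef_pos: [0.3996, -0.2559, 0.1855]
eef_rot: [0.001, 0.796, 0.605, -0.001]
ft_force: [1.0, -0.7, 0.6]
gripper_width: 0.0881
gripper_force: 0.0
```

Call:
carry_out(
  rows=[1, 0, 0, 0, -0.123, 1, 0, 0, 0, -0.123, 1, 0, 0, 0, -0.123, 1, 0, 0, 0, -0.123, 1, 0, 0, 0, -0.123, 1, 0, 0, 0, -0.123, 1, 0, 0, 0, -0.123, 1, 0, 0, 0, 0],
)

```text
time: 15.55
eef_pos: [0.4019, -0.25, 0.1851]
eef_rot: [-0.0, 0.467, 0.884, 0.0]
ft_force: [-0.9, 0.4, 0.7]
gripper_width: 0.0875
gripper_force: 0.0
```

```bash
python3 go.py .3986 -.25 .02 0.598;  python3 look.py .5187 -.0119 .05 .08 .11; python3 - <<'E'
from plant import imaging
from h import *
c=imaging.capture("wrist"); np.savez("wr.npz",**c); cv2.imwrite("pics/w4.png",c["color"][:,:,::-1])
q=cloud(c).reshape(-1,3); k=q[(np.hypot(q[:,0]-.40,q[:,1]+.255)<.07)&(q[:,2]>.046)&(q[:,2]<.058)]
(a,b),r=cv2.minEnclosingCircle(k[:,:2].astype(np.float32)); print(a,b,r,len(k))
E
```

```text
t 15.55 pos [ 0.4019 -0.25    0.1851] ang 0.6 q6 -1.3 turn 0.002 shift [ 0.0018 -0.0027  0.1651] F [-0.9  0.4  0.7] w 0.0875 0.0
top [ 5.185e-01 -8.100e-03  3.400e-02  1.070e+02  9.560e-02  1.004e-01] [ 0.485 -0.042] [0.551 0.025]
side [ 5.186e-01 -1.030e-02  3.560e-02  3.160e+02  9.060e-02  9.830e-02] [ 0.484 -0.044] [0.554 0.023]
0.40475332736968994 -0.2586844563484192 0.041305527091026306 787
```

View pics/w4.png

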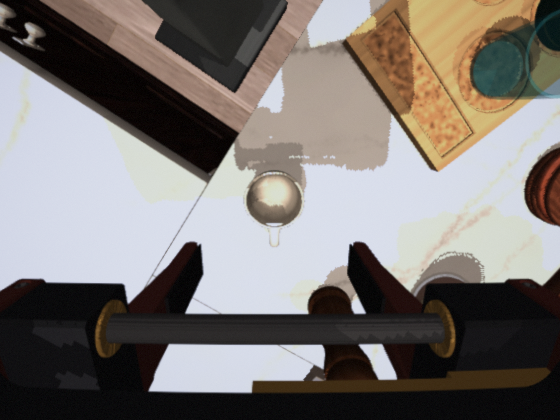

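The wrist picture shows the cup's rim centred at (274,198) with its handle straight down to (275,245), so the closing line is square to the handle; the glass stands in its well.

```bash
python3 - <<'E'
from h import *
c=dict(np.load("wr.npz")); p=on_plane(c,[(274,200),(275,246)],[.05,.045]); d=p[1]-p[0]; print(p.round(4),np.arctan2(d[1],d[0]))
q=cloud(c).reshape(-1,3); k=q[(np.hypot(q[:,0]-.398,q[:,1]+.25)<.037)&(q[:,2]>.047)&(q[:,2]<.058)]
(a,b),r=cv2.minEnclosingCircle(k[:,:2].astype(np.float32)); print(a,b,r,len(k))
E
python3 go.py .3975 -.249 .018
```

```text
[[ 0.4    -0.2489  0.05  ]
 [ 0.4308 -0.2929  0.045 ]] -0.9602403367585386
0.4007610082626343 -0.2520467936992645 0.03359422832727432 647
t 15.7 pos [ 0.4019 -0.2502  0.1852] ang 0.591 q6 -1.29 turn -0.0 shift [ 0.0034 -0.0029  0.1672] F [ 0.3 -0.7 -0.3] w 0.0879 0.0
```

Call:
carry_out(
  rows=[1, 0.002, -0.002, 0, 0, 1, 0, 0, 0.04, 0, 1, 0, 0, 0.04, 0, 1, 0, 0, 0.04, 0, 1, 0, 0, 0, 0, 1, 0, 0, 0, 0],
  force=12,
)

```text
time: 16.2
eef_pos: [0.3972, -0.2486, 0.064]
eef_rot: [-0.003, 0.469, 0.883, 0.001]
ft_force: [1.3, 0.2, -0.4]
gripper_width: 0.088
gripper_force: 0.0
```

```bash
python3 go.py .3995 -.2495 .019
```

```text
t 16.2 pos [ 0.3972 -0.2486  0.064 ] ang 0.594 q6 -1.3 turn -0.0 shift [-0.0022  0.0014  0.045 ] F [ 1.3  0.2 -0.4] w 0.088 0.0
```

Call:
carry_out(
  rows=[1, -0.001, 0.001, 0.025, 0, 1, 0, 0, 0.02, 0, 1, 0, 0, 0, 0, 0.4, 0, 0, 0, 0, 0.4, 0, 0, 0, 0, 0.4, 0, 0, 0, 0, 0.4, 0, 0, 0, 0, 0.4, 0, 0, 0, 0],
)

```text
time: 16.87
eef_pos: [0.4012, -0.251, 0.0215]
eef_rot: [0.001, 0.469, 0.883, -0.0]
ft_force: [-0.1, -0.0, 8.0]
gripper_width: 0.0614
gripper_force: 12.0
```

Call:
carry_out(
  rows=[0.4, 0, 0, 0, 0, 0.4, 0, 0, 0, 0, 0.4, 0, 0, 0, 0, 0.4, 0, 0, 0, 0],
)

```text
time: 17.2
eef_pos: [0.4012, -0.251, 0.0214]
eef_rot: [0.001, 0.469, 0.883, -0.0]
ft_force: [-0.8, 0.2, 9.8]
gripper_width: 0.0609
gripper_force: 12.0
```

```bash
python3 go.py .3995 -.2495 .15
```

```text
t 17.2 pos [ 0.4012 -0.251   0.0214] ang 0.595 q6 -1.3 turn -0.0 shift [ 0.0019 -0.0005 -0.1286] F [-0.8  0.2  9.8] w 0.0609 12.0
```

Call:
carry_out(
  rows=[0.4, 0, 0, -0.02, 0, 0.4, 0, 0, -0.03, 0, 0.4, 0, 0, -0.04, 0, 0.4, 0, 0, -0.04, 0, 0.4, 0, 0, 0, 0.08, 0.4, 0, 0, 0, 0.1, 0.4, 0, 0, 0, 0.1, 0.4, 0, 0, 0, 0.1],
)

```text
time: 17.87
eef_pos: [0.4002, -0.2502, 0.1509]
eef_rot: [0.0, 0.629, 0.777, -0.0]
ft_force: [-0.4, 0.5, -1.4]
gripper_width: 0.061
gripper_force: 12.0
```

Call:
carry_out(
  rows=[0.4, 0, 0, 0, 0.1, 0.4, 0, 0, 0, 0.1, 0.4, 0, 0, 0, 0.1, 0.4, 0, 0, 0, 0.1, 0.4, 0, 0, 0, 0.09, 0.4, 0, 0, 0, 0, 0.4, 0, 0, 0, 0],
)

```text
time: 18.45
eef_pos: [0.4001, -0.2501, 0.1503]
eef_rot: [-0.0, 0.797, 0.605, -0.0]
ft_force: [-1.3, -0.6, -0.5]
gripper_width: 0.0613
gripper_force: 12.0
```

```bash
python3 go.py .451 .0538 .15 -.274
```

```text
t 18.45 pos [ 0.4001 -0.2501  0.1503] ang -0.272 q6 -0.43 turn 0.002 shift [ 3.063e-01 -3.330e-02  3.000e-04] F [-1.3 -0.6 -0.5] w 0.0613 12.0
```

Call:
carry_out(
  rows=[0.4, 0.03, -0.003, 0, 0, 0.4, 0.04, -0.004, 0, 0, 0.4, 0.04, -0.005, 0, 0, 0.4, 0.04, -0.005, 0, 0, 0.4, 0.04, -0.005, 0, 0, 0.4, 0.04, -0.005, 0, 0, 0.4, 0.04, -0.004, 0, 0, 0.4, 0.025, -0.002, 0, 0],
)

```text
time: 19.12
eef_pos: [0.4485, 0.0459, 0.1504]
eef_rot: [-0.0, 0.796, 0.605, 0.0]
ft_force: [0.7, 0.0, -1.1]
gripper_width: 0.061
gripper_force: 12.0
```

Call:
carry_out(
  rows=[0.4, 0.011, 0, 0, 0, 0.4, 0, 0, 0, 0, 0.4, 0, 0, 0, 0],
)

```text
time: 19.37
eef_pos: [0.4516, 0.053, 0.1501]
eef_rot: [0.0, 0.796, 0.605, -0.0]
ft_force: [-0.1, -0.3, -0.8]
gripper_width: 0.061
gripper_force: 12.0
```

```bash
python3 go.py .451 .0538 .0365 -.274;  python3 - <<'E'
from plant import imaging
from h import *
c=imaging.capture("wrist"); np.savez("wr.npz",**c); cv2.imwrite("pics/w5.png",c["color"][:,:,::-1])
E
```

```text
t 19.37 pos [0.4516 0.053  0.1501] ang -0.272 q6 0.24 turn 0.002 shift [ 0.0007 -0.0008  0.1136] F [-0.1 -0.3 -0.8] w 0.061 12.0
```

View pics/w5.png

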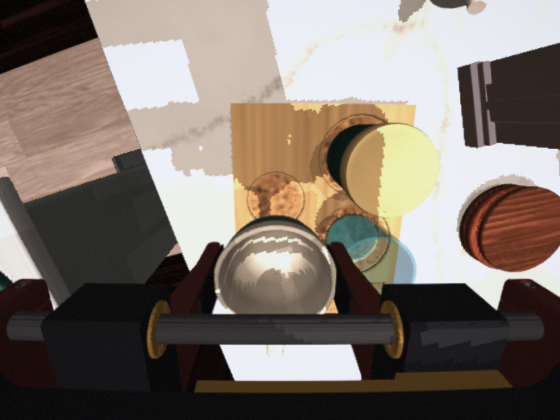

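Call:
carry_out(
  rows=[0.4, -0.001, -0.001, 0, 0, 0.4, 0, 0, 0.03, 0, 0.4, 0, 0, 0.03, 0, 0.4, 0, 0, 0.025, 0, 0.4, 0, 0, 0.015, 0, 0.4, 0, 0, 0, 0, 0.4, 0, 0, 0, 0],
)

```text
time: 20.0
eef_pos: [0.4496, 0.0514, 0.0498]
eef_rot: [-0.001, 0.798, 0.603, -0.001]
ft_force: [0.0, 0.1, -1.0]
gripper_width: 0.061
gripper_force: 12.0
```

```bash
python3 go.py .451 .0538 .0365 -.274;  python3 - <<'E'
from plant import imaging
from h import *
c=imaging.capture("side"); u,v=project(c,[.451,.054,.04])[0].astype(int)
cv2.imwrite("pics/c1.png",cv2.resize(c["color"][v-50:v+50,u-60:u+60,::-1],(600,500),interpolation=cv2.INTER_CUBIC))
E
```

```text
t 20.0 pos [0.4496 0.0514 0.0498] ang -0.277 q6 0.24 turn -0.003 shift [0.0027 0.0007 0.0133] F [ 0.   0.1 -1. ] w 0.061 12.0
```

View pics/c1.png

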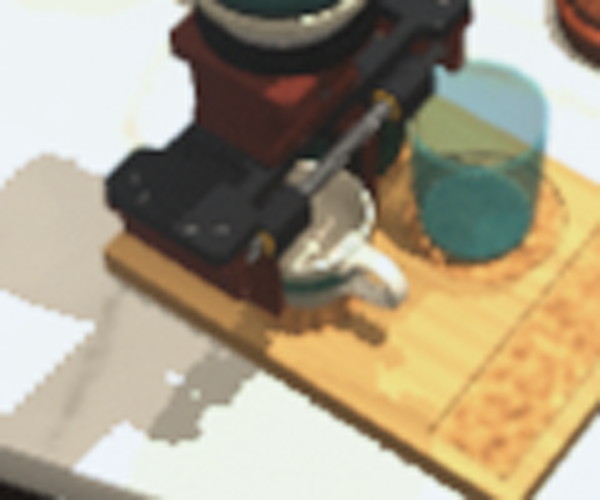

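The cup hangs over the small well, with its handle towards the groove. I lower and release.

Call:
carry_out(
  rows=[0.4, 0.001, 0.0007, 0, 0, 0.4, 0, 0, 0.007, 0, 0.4, 0, 0, 0.005, 0, 0.4, 0, 0, 0, 0, 0.4, 0, 0, 0.002, 0, 0.4, 0, 0, 0, 0],
)

```text
time: 20.55
eef_pos: [0.4512, 0.0534, 0.036]
eef_rot: [-0.0, 0.797, 0.604, -0.0]
ft_force: [0.3, -0.2, -1.2]
gripper_width: 0.0608
gripper_force: 12.0
```

Call:
carry_out(
  rows=[1, 0, 0, 0, 0, 1, 0, 0, 0, 0, 1, 0, 0, 0, 0, 1, 0, 0, 0, 0, 1, 0, 0, -0.02, 0, 1, 0, 0, -0.04, 0, 1, 0, 0, -0.04, 0, 1, 0, 0, -0.04, 0],
)

```text
time: 21.22
eef_pos: [0.4505, 0.0533, 0.1776]
eef_rot: [-0.0, 0.797, 0.604, -0.001]
ft_force: [0.2, -0.2, -0.3]
gripper_width: 0.0877
gripper_force: 0.0
```

```bash
python3 go.py .4662 .3955 .15 1.904
```

```text
t 21.22 pos [0.4505 0.0533 0.1776] ang -0.275 q6 0.24 turn 0.963 shift [ 0.1268 -0.3182  0.0276] F [ 0.2 -0.2 -0.3] w 0.0877 0.0
```

Call:
carry_out(
  rows=[1, 0, 0, 0, 0.12, 1, 0, 0, 0, 0.12, 1, 0, 0, 0, 0.12, 1, 0, 0, 0, 0.12, 1, 0, 0, 0, 0.12, 1, 0, 0, 0, 0.12, 1, 0, 0, 0, 0.12, 1, 0, 0, 0, 0.12],
)

```text
time: 21.88
eef_pos: [0.4512, 0.0533, 0.1762]
eef_rot: [0.0, 0.986, 0.164, -0.0]
ft_force: [-0.4, -0.0, 0.3]
gripper_width: 0.0875
gripper_force: 0.0
```

Call:
carry_out(
  rows=[1, 0.014, -0.035, 0, 0, 1, 0.014, -0.036, 0, 0, 1, 0.014, -0.036, 0, 0, 1, 0.014, -0.036, 0, 0, 1, 0.014, -0.036, 0, 0, 1, 0.014, -0.036, 0, 0, 1, 0.014, -0.036, 0, 0, 1, 0.014, -0.036, 0, 0],
)

```text
time: 22.55
eef_pos: [0.4621, 0.3631, 0.1762]
eef_rot: [0.0, 0.986, 0.167, -0.0]
ft_force: [0.9, 0.1, 0.1]
gripper_width: 0.0882
gripper_force: 0.0
```

```bash
python3 go.py .4662 .3955 .15 1.904
```

```text
t 22.55 pos [0.4621 0.3631 0.1762] ang -1.235 q6 1.78 turn 0.003 shift [ 0.0145 -0.0293  0.0262] F [0.9 0.1 0.1] w 0.0882 0.0
```

Call:
carry_out(
  rows=[0.6, 0.014, -0.029, 0, 0.003, 0.6, 0, 0, 0.04, 0, 0.6, 0, 0, 0.03, 0, 0.6, 0, 0, 0, 0, 0.6, 0, 0, 0, 0],
)

```text
time: 22.97
eef_pos: [0.4646, 0.3922, 0.1047]
eef_rot: [0.001, 0.986, 0.166, -0.002]
ft_force: [0.6, -0.3, 0.2]
gripper_width: 0.0576
gripper_force: 0.0
```

```bash
python3 go.py .4662 .3955 .004 1.904; python3 look.py .451 .0538 .035 .03 .08;  python3 - <<'E'
from plant import imaging
from h import *
c=imaging.capture("wrist"); np.savez("wr.npz",**c); cv2.imwrite("pics/w6.png",c["color"][:,:,::-1])
print(project(c,[[.4662,.3955,.003],[.4662,.3955,.106]]))
E
```

```text
t 22.97 pos [0.4646 0.3922 0.1047] ang -1.238 q6 1.83 turn -0.0 shift [ 0.0031 -0.0028  0.1007] F [ 0.6 -0.3  0.2] w 0.0576 0.0
top [4.497e-01 5.210e-02 3.260e-02 2.180e+02 5.430e-02 6.880e-02] [0.42  0.021] [0.48  0.084]
side [4.505e-01 5.090e-02 3.220e-02 4.870e+02 5.080e-02 6.590e-02] [0.419 0.02 ] [0.482 0.082]
[[272.93330466 210.02199502]
 [272.01398177 257.90910284]]
```

View pics/w6.png

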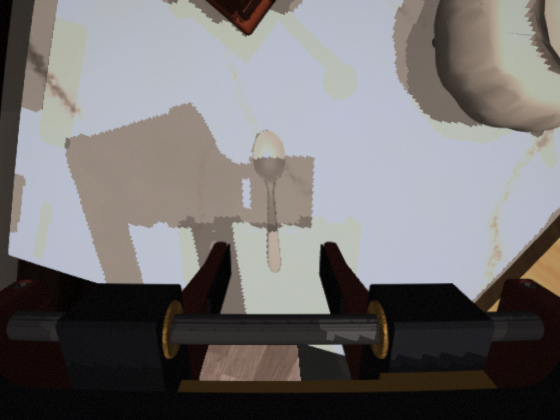

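The cup stands well. The wrist picture shows the spoon from its bowl tip at (266,130) to its handle end at (275,271).

```bash
python3 - <<'E'
from h import *
c=dict(np.load("wr.npz"))
p=on_plane(c,[(266,130),(275,271)],[.010,.003]); d=p[0]-p[1]; print(p.round(4).tolist(),"mid",p.mean(0).round(4),np.hypot(*d[:2]),np.arctan2(d[1],d[0]))
P=cloud(c); 
for u,v in ((268,150),(271,190),(272,210),(273,230),(274,260)): print(u,v,P[v,u].round(4))
E
python3 go.py .4662 .3955 .004 1.88
```

```text
[[0.5332, 0.4246, 0.01], [0.4067, 0.3729, 0.003]] mid [0.4699 0.3988 0.0065] 0.13663050674263724 0.38825737287479434
268 150 [0.517  0.4176 0.0006]
271 190 [0.4855 0.4039 0.0111]
272 210 [0.4683 0.3971 0.0113]
273 230 [0.4495 0.3897 0.009 ]
274 260 [0.4185 0.378  0.0046]
t 23.12 pos [0.4675 0.3936 0.1081] ang -1.239 q6 1.83 turn 0.023 shift [-0.001  -0.0021  0.1041] F [-1.5  0.5  0.9] w 0.0526 0.0
```

```bash
python3 go.py .4685 .3975 .003 1.951
```

```text
t 23.12 pos [0.4675 0.3936 0.1081] ang -1.239 q6 1.83 turn -0.048 shift [ 0.0021 -0.0032  0.1051] F [-1.5  0.5  0.9] w 0.0526 0.0
```

Call:
carry_out(
  rows=[0.6, 0, 0, 0, -0.048, 0.6, 0.002, -0.003, 0, 0, 0.6, 0, 0, 0.03, 0, 0.6, 0, 0, 0.03, 0, 0.6, 0, 0, 0.02, 0, 0.6, 0, 0, 0, 0, 0.6, 0, 0, 0, 0, 0.6, 0, 0, 0, 0],
  force=10,
)

```text
time: 23.78
eef_pos: [0.4683, 0.3975, 0.028]
eef_rot: [-0.001, 0.982, 0.189, 0.001]
ft_force: [0.9, -0.1, 0.4]
gripper_width: 0.0525
gripper_force: 0.0
```

```bash
python3 go.py .4685 .3975 .003 1.951
```

```text
t 23.78 pos [0.4683 0.3975 0.028 ] ang -1.191 q6 1.78 turn -0.0 shift [0.0001 0.0001 0.025 ] F [ 0.9 -0.1  0.4] w 0.0525 0.0
```

Call:
carry_out(
  rows=[0.6, 0, 0, 0.014, 0, 0.6, 0, 0, 0.01, 0, 0.6, 0, 0, 0, 0, 0.6, 0, 0, 0, 0, 0.05, 0, 0, 0, 0, 0.05, 0, 0, 0, 0, 0.05, 0, 0, 0, 0, 0.05, 0, 0, 0, 0],
)

```text
time: 24.45
eef_pos: [0.4672, 0.3968, 0.0026]
eef_rot: [-0.0, 0.982, 0.189, 0.0]
ft_force: [-0.4, 0.5, 0.2]
gripper_width: 0.0296
gripper_force: 0.0
```

Call:
carry_out(
  rows=[0.05, 0, 0, 0, 0, 0.05, 0, 0, 0, 0, 0.05, 0, 0, 0, 0, 0.05, 0, 0, 0, 0, 0.05, 0, 0, 0, 0],
)

```text
time: 24.87
eef_pos: [0.4671, 0.3968, 0.0023]
eef_rot: [-0.0, 0.982, 0.189, 0.0]
ft_force: [-0.5, -0.5, 3.1]
gripper_width: 0.0206
gripper_force: 10.0
```

```bash
python3 go.py .4685 .3975 .003 1.951
```

```text
t 24.87 pos [0.4671 0.3968 0.0023] ang -1.19 q6 1.78 turn 0.001 shift [ 0.0016 -0.0002 -0.0007] F [-0.5 -0.5  3.1] w 0.0206 10.0
```

Call:
carry_out(
  rows=[0.05, 0, 0, -0.01, 0, 0.05, 0, 0, -0.03, 0, 0.05, 0, 0, -0.035, 0, 0.05, 0, 0, -0.04, 0, 0.05, 0, 0, -0.035, 0, 0.05, 0, 0, 0, 0.05, 0.05, 0, 0, 0, 0.1, 0.05, 0, 0, 0, 0.1],
)

```text
time: 25.53
eef_pos: [0.4672, 0.3969, 0.1539]
eef_rot: [-0.0, 0.998, 0.063, 0.001]
ft_force: [0.1, 0.3, -0.3]
gripper_width: 0.0211
gripper_force: 10.0
```

Call:
carry_out(
  rows=[0.05, 0, 0, 0, 0.1, 0.05, 0, 0, 0, 0.1, 0.05, 0, 0, 0, 0.1, 0.05, 0, 0, 0, 0.1, 0.05, 0, 0, 0, 0, 0.05, 0, 0, 0, 0],
)

```text
time: 26.03
eef_pos: [0.4668, 0.3966, 0.1525]
eef_rot: [0.0, 0.991, -0.133, -0.0]
ft_force: [-0.3, 0.3, 0.2]
gripper_width: 0.0207
gripper_force: 10.0
```

```bash
python3 go.py .4629 -.070 .15 -1.845; python3 - <<'E'
from plant import imaging
from h import *
c=imaging.capture("wrist"); np.savez("wr.npz",**c); cv2.imwrite("pics/w7.png",c["color"][:,:,::-1])
E
```

```text
t 26.03 pos [0.4668 0.3966 0.1525] ang -1.837 q6 2.43 turn 0.008 shift [0.1226 0.4502 0.0025] F [-0.3  0.3  0.2] w 0.0207 10.0
```

View pics/w7.png

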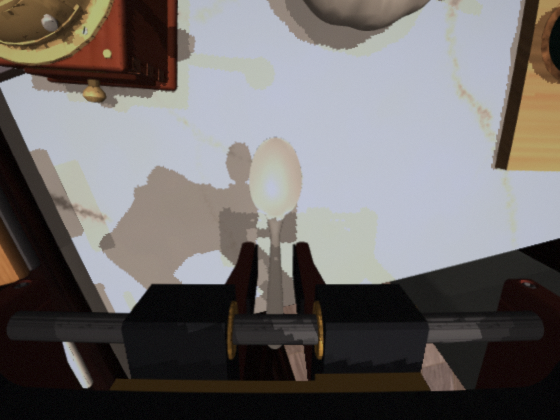

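The spoon hangs level, in line with the tool's x axis, with its bowl at (275,178) pointing forward.

Call:
carry_out(
  rows=[0.05, 0.008, 0.03, 0, 0.004, 0.05, 0.0105, 0.038, 0, 0.004, 0.05, 0.0105, 0.038, 0, 0, 0.05, 0.0105, 0.038, 0, 0, 0.05, 0.0105, 0.038, 0, 0, 0.05, 0.0105, 0.038, 0, 0, 0.05, 0.0105, 0.038, 0, 0, 0.05, 0.0105, 0.038, 0, 0],
)

```text
time: 26.75
eef_pos: [0.4644, 0.088, 0.1525]
eef_rot: [0.0, 0.991, -0.137, 0.0]
ft_force: [0.7, 0.4, -0.1]
gripper_width: 0.0209
gripper_force: 10.0
```

```bash
python3 - <<'E'
from h import *
c=dict(np.load("wr.npz")); p=on_plane(c,[(275,137)],.160)[0]; d=p[:2]-[.4668,.3966]; print(d,np.hypot(*d),np.arctan2(d[1],d[0]))
E
python3 go.py .4629 -.070 .15 -1.845
```

```text
[ 0.06870263 -0.0184257 ] 0.07113056630702536 -0.2620287515395336
t 26.75 pos [0.4644 0.088  0.1525] ang -1.845 q6 1.89 turn 0.0 shift [0.0413 0.1525 0.0025] F [ 0.7  0.4 -0.1] w 0.0209 10.0
```

Call:
carry_out(
  rows=[0.05, 0.0095, 0.036, 0, 0, 0.05, 0.0095, 0.036, 0, 0, 0.05, 0.0095, 0.036, 0, 0, 0.05, 0.008, 0.032, 0, 0, 0.05, 0.0025, 0.0125, 0, 0, 0.05, 0, 0, 0, 0, 0.05, 0, 0, 0, 0, 0.05, 0, 0, 0, 0],
)

```text
time: 27.42
eef_pos: [0.4603, -0.0669, 0.1522]
eef_rot: [-0.0, 0.99, -0.138, -0.0]
ft_force: [0.5, 0.7, 0.3]
gripper_width: 0.0208
gripper_force: 10.0
```

```bash
python3 go.py .461 -.0695 .021 -1.845
```

```text
t 27.42 pos [ 0.4603 -0.0669  0.1522] ang -1.847 q6 1.55 turn -0.002 shift [0.0014 0.0024 0.1312] F [0.5 0.7 0.3] w 0.0208 10.0
```

Call:
carry_out(
  rows=[0.05, 0.0014, 0.0024, 0, 0, 0.05, 0, 0, 0.03, 0, 0.05, 0, 0, 0.03, 0, 0.05, 0, 0, 0.025, 0, 0.05, 0, 0, 0.015, 0, 0.05, 0, 0, 0, 0, 0.05, 0, 0, 0, 0, 0.05, 0, 0, 0, 0],
)

```text
time: 28.08
eef_pos: [0.462, -0.07, 0.0529]
eef_rot: [0.0, 0.991, -0.137, 0.0]
ft_force: [0.1, 0.6, 0.3]
gripper_width: 0.0209
gripper_force: 10.0
```

```bash
python3 go.py .461 -.0695 .023 -1.845; python3 - <<'E'
from plant import imaging
from h import *
c=imaging.capture("wrist"); np.savez("wr.npz",**c); cv2.imwrite("pics/w8.png",c["color"][:,:,::-1])
E
```

```text
t 28.08 pos [ 0.462  -0.07    0.0529] ang -1.847 q6 1.55 turn -0.002 shift [-0.0011 -0.0002  0.0299] F [0.1 0.6 0.3] w 0.0209 10.0
```

View pics/w8.png

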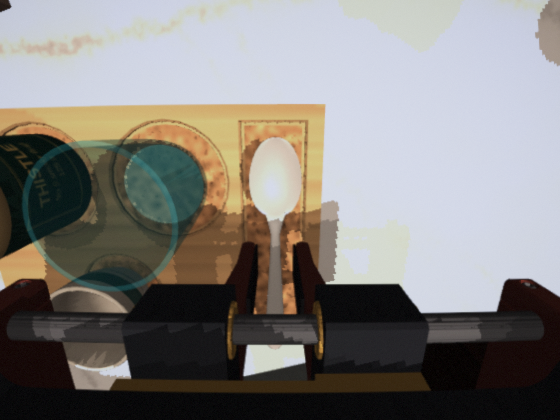

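The spoon is centred over the groove (spoon at column 275, groove from 238 to 308). I lower to just above the board and watch the force because of the glass rim.

Call:
carry_out(
  rows=[0.05, -0.001, 0, 0.012, 0, 0.05, 0, 0, 0.01, 0, 0.05, 0, 0, 0.006, 0, 0.05, 0, 0, 0, 0, 0.05, 0, 0, 0, 0, 0.05, 0, 0, 0, 0],
)

```text
time: 28.63
eef_pos: [0.4609, -0.0703, 0.0249]
eef_rot: [0.0, 0.99, -0.138, 0.001]
ft_force: [-0.1, -0.5, -0.4]
gripper_width: 0.0204
gripper_force: 10.0
```

```bash
python3 go.py .461 -.0695 .023 -1.845
```

```text
t 28.63 pos [ 0.4609 -0.0703  0.0249] ang -1.848 q6 1.55 turn -0.003 shift [-0.0001 -0.0008  0.0019] F [-0.1 -0.5 -0.4] w 0.0204 10.0
```

Call:
carry_out(
  rows=[0.05, 0, 0, 0.002, 0, 0.05, 0, 0, 0, 0, 0.5, 0, 0, 0, 0, 0.5, 0, 0, 0, 0, 0.5, 0, 0, 0, 0, 0.5, 0, 0, 0, 0, 0.5, 0, 0, 0, 0, 0.5, 0, 0, 0, 0],
)

```text
time: 29.3
eef_pos: [0.4603, -0.0701, 0.0222]
eef_rot: [0.0, 0.99, -0.138, -0.0]
ft_force: [-0.7, 1.0, -0.0]
gripper_width: 0.0441
gripper_force: 0.0
```

Call:
carry_out(
  rows=[0.5, 0, 0, -0.02, 0, 0.5, 0, 0, -0.03, 0, 0.5, 0, 0, -0.04, 0, 0.5, 0, 0, -0.04, 0, 0.5, 0.001, 0.04, 0, 0, 0.5, 0, 0.04, 0, 0, 0.5, 0, 0.04, 0, 0, 0.5, 0, 0.04, 0, 0],
)

```text
time: 29.97
eef_pos: [0.417, -0.2256, 0.1528]
eef_rot: [0.0, 0.991, -0.137, 0.001]
ft_force: [0.7, 0.2, 0.1]
gripper_width: 0.0442
gripper_force: 0.0
```

```bash
python3 go.py .461 -.0695 .023 -1.845; python3 - <<'E'
from plant import imaging
from h import *
b=np.load("board.npz"); o,R=b["o"],b["R"]
v=[]
for n in ("top","side"):
    c=imaging.capture(n); np.savez(n+"_last.npz",**c); q=cloud(c).reshape(-1,3)
    w=np.c_[(q[:,:2]-o)@R,q[:,2]]
    for nm,(x,y,r,z0,z1) in dict(tin=(.038,.072,.05,.085,.12),glass=(.038,-.018,.05,.08,.11)).items():
        k=w[(np.hypot(w[:,0]-x,w[:,1]-y)<r)&(w[:,2]>z0)&(w[:,2]<z1)]; (a,bb),rr=cv2.minEnclosingCircle(k[:,:2].astype(np.float32)); print(n,nm,np.round([a,bb,rr,k[:,2].max()],3))
    k=w[(abs(w[:,0]+.045)<.04)&(w[:,1]>-.04)&(w[:,1]<.065)&(w[:,2]>.055)&(w[:,2]<.075)]; print(n,"cup",k.min(0).round(3),k.max(0).round(3))
    p=project(c,[[*(o),.015]])[0].astype(int)
    im=c["color"][p[1]-65:p[1]+65,p[0]-75:p[0]+75,::-1]; v.append(cv2.resize(im,(400,347),interpolation=cv2.INTER_CUBIC))
cv2.imwrite("pics/end.png",np.hstack(v))
E
```

```text
t 29.97 pos [ 0.417  -0.2256  0.1528] ang -1.847 q6 1.21 turn -0.002 shift [-0.     -0.1622  0.1297] F [0.7 0.2 0.1] w 0.0442 0.0
top tin [0.039 0.071 0.034 0.107]
top glass [ 0.037 -0.014  0.034  0.103]
top cup [-0.077 -0.028  0.055] [-0.015  0.057  0.07 ]
side tin [0.039 0.069 0.036 0.106]
side glass [ 0.038 -0.016  0.036  0.099]
side cup [-0.077 -0.029  0.055] [-0.013  0.056  0.068]
```

View pics/end.png

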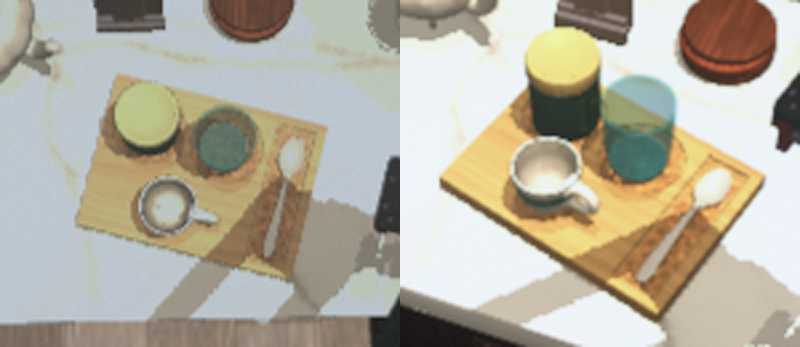

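All four pieces sit in their recesses. In the top view (left half) the spoon runs from (293,136) to (269,255); I check its pose and then hand in.

```bash
python3 - <<'E'
from h import *
b=np.load("board.npz"); o,R=b["o"],b["R"]
c=dict(np.load("top_last.npz")); p0=project(c,[[*o,.015]])[0].astype(int)
px=[(p0[0]-75+(x+.5)/2.667-.5,p0[1]-65+(y+.5)/2.667-.5) for x,y in((293,136),(269,255))]
w=(on_plane(c,px,[.024,.018])[:,:2]-o)@R; d=w[0]-w[1]; print(w.round(4),w.mean(0).round(4),np.hypot(*d),np.arctan2(d[1],d[0]))
q=cloud(c).reshape(-1,3); m=np.c_[(q[:,:2]-o)@R,q[:,2]]; 
for x in (-.05,-.025,0,.025,.05): 
    k=m[(abs(m[:,0]-x)<.005)&(abs(m[:,1]+.089)<.018)]; print(x,k[:,2].max().round(4))
E
```

```text
[[ 0.066  -0.0869]
 [-0.0679 -0.0929]] [-0.0009 -0.0899] 0.13409450304097942 0.04496011952851709
-0.05 0.0241
-0.025 0.0276
0 0.028
0.025 0.0251
0.05 0.0229
```

```bash
python3 -c "
from plant import ticket
print(ticket.finish_job())"
```

```text
the job is handed in; nothing more can be done
None
```

The tea board is laid and handed in at about 30 s: tin in the left well on the teapot's side, glass in the right well, cup in front with its handle towards the spoon, and teaspoon in the groove with its bowl to the back. The last camera check put all four within tolerance, and the job was handed in without a verdict being shown.

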